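# Open the safety-capped reagent jar

### The job

Take the safety cap off the white jar: squeeze its two orange side tabs in, turn it anticlockwise (seen from above) until you feel it come up against its stop, and lift it off, without crushing it or forcing the turn. Then set it down gently, right way up and wholly on the round cork mat, let go of it, and leave everything else on the bench where it is.

Things in the scene. Friction and masses are not known exactly. Their poses are not given: they have to be found in the camera images.
- jar: white reagent jar, yellow band, 72 mm across, in a black holder 100 mm across, fixed to the bench. Origin: centre of the holder's underside, z up. Shoulder 85 mm up; neck 30 mm across, its top 111 mm up. On the shoulder at +y and -y a pair of white posts, 8 mm high, straddles each tab's tooth. A bayonet ring on the neck (under the cap) holds the cap down until it is turned to its stop.
- cap: teal cap, 44 mm across, 30 mm high, 70 g, on the jar. Origin: centre of its underside, 87 mm up when shut; z up; tabs at +y and -y. Shut, its axes are the jar's (0.05 rad play). Tabs in, it turns anticlockwise with light drag to a hard stop 0.6 to 1.45 rad on (varies); it lifts off only within 0.08 rad of it. The stop is felt at 0.2 to 0.3 N m; 0.5 N m, or 20 N up, down or sideways, strains it.
- tab_a (a joint): orange tab on the cap's +y side, 0 = out, 0.005 m = fully in. Flat upright outer face 20 mm wide, from 8 to 32 mm above the cap's underside, 31 mm from its axis when out (62 mm over both). Spring: 8 N at the start, 16 N fully in. Its tooth clears the posts from about 3 mm in; both tabs must be in at once. Pinch from above, tips 10 mm or more above the cap's underside.
- tab_b (a joint): the same tab on the cap's -y side; 0 = out, 0.005 m = fully in. Squeeze the two with 20 to 25 N, centred on the cap (sideways force at the wrist near zero); over 30 N a side crushes the cap.
- mat: round cork mat fixed to the bench, 130 mm across, 5 mm thick. Origin: centre of its underside. The cap goes here.
- spool: bystander: yellow spool with teal ends, 48 mm across, 58 mm high, origin under its centre
- battery: bystander: red and blue block battery lying flat, 48 x 26 x 17 mm, origin under its centre
- bowl: bystander: clear plastic bowl, 110 mm across, 55 mm high, origin under its centre
- tub: bystander: closed jar with a green lid, 64 mm across, 100 mm high, origin under its centre
- driver: bystander: screwdriver with red handle lying flat, origin under its middle
- mug: bystander: glass beaker, 72 mm across, 80 mm high, origin under its centre
Not all that is in view belongs to the job. Several things look just like the mat: the one meant starts farthest to the robot's right.

How it is judged (in metres and radians):
On the way, in this order (a step that is already met when the one before it is completed fails the run):
1. the cap is turned at least 0.5 rad while still down on the neck (angle between the x axis of cap and the x axis of jar, either way round above 0.5 rad and z of cap in the frame of jar below 0.091 m and horizontal distance between cap and jar below 0.005 m), for 0.1 s.
2. the cap is lifted clear of the neck (z of cap in the frame of jar above 0.115 m), for 0.1 s.
At the end, for the whole second after the job is handed in: the cap stands on the cork mat, upright within 0.1 rad, its centre within 36 mm of the mat's centre, its underside on the mat (within 3 mm), at rest and released; the other things on the bench have not moved over 20 mm (horizontal distance between cap and mat below 0.036 m and z of cap in the frame of mat between 0.002 and 0.008 m and angle between cap's own z axis and vertical below 0.1 rad and linear speed of cap below 0.02 m/s); the robot touches nothing.
It fails at once if the cap is crushed: over 35 N a side (contact force between the fingers and cap above 70 N).
It fails at once if the cap is strained on the neck: turned hard against the posts or the stop, pulled or pressed too hard (all contact forces between cap and jar added; 8 N of it is the seal) (contact force between cap and jar above 48 N).
It fails at once if the cap is let go in the air (contact force between the fingers and cap below 0.1 N and z of cap in the frame of mat above 0.02 m and (z of cap in the frame of jar above 0.115 m or horizontal distance between cap and jar above 0.03 m)).
It fails at once if a bystander is moved (distance of any of spool, battery, bowl, tub, driver, mug from where it was at the start of the episode above 0.02 m).
It also fails if it takes over 67 s, if anything falls off the work surface, if the arm or the gripper's body presses on something with over 40 N, if the wrist force passes 120 N, or if a joint passes its speed limit or range.

### The arm

A 6-joint arm with a two-finger parallel gripper is mounted at the origin on the work surface. World frame = base frame: x ahead of the robot, y to its left, z up, the work surface at z = 0. Lengths are in m, angles in degrees, forces in N, time in s.
With the tool pointing down it reaches from about 0.3 to 0.75 m from the base axis. Payload 8.5 kg.
Tool frame: the origin (TCP) lies on the centre line of the jaws, within the pads' length; the fingertips stand tips_ahead ahead of it and the grasp point (between the pads) lies 3 mm ahead of it (tips_ahead is the distance from the TCP to the fingertips, in m); z points along the fingers, y is the line along which they close (so a half turn about z gives the same grasp; the last joint's range is limited). The gripper opens to 85 mm and grips with 20 to 120 N. Pads are 22 mm wide; open, the fingers measure 114 mm over their backs; the gripper's body (76 mm by 85 mm) begins 54 mm behind the grasp point. The pads swing forward as they close: fully open they stand 13 mm farther back than shut.
Start: joints at [-86.534, 21.807, 74.336, -0, 83.858, -12.336], TCP at [0.15, -0.529, 0.253] pointing down, gripper open.
Joint ranges: [-178.18, 178.18], [-50.72, 133.34], [12.68, 142.11], [-81.47, 261.47], [9.98, 163.14], [-165.26, 165.26]. Speed limits (degrees/s): [136.94, 136.94, 180, 180, 180, 180].

### API

Orientations are given as a 3x3 rotation matrix whose columns are the frame's x, y, z axes.
In Python, from rig import observe, get_image, close_job, tips_ahead gives the robot as it stands.
- The arm moves only by the tool creep_tool, called after "Request:" as name(argument=value, ...) on one line, values as JSON. Schema: {"type":"object","properties":{"steps":{"type":"object","properties":{"dx":{"type":"array","items":{"type":"number"},"minItems":1,"maxItems":10},"dy":{"type":"array","items":{"type":"number"},"minItems":1,"maxItems":10},"dz":{"type":"array","items":{"type":"number"},"minItems":1,"maxItems":10},"twist":{"type":"array","items":{"type":"number"},"minItems":1,"maxItems":10},"aperture":{"type":"array","items":{"type":"number"},"minItems":1,"maxItems":10}},"additionalProperties":false,"required":["dx","dy","dz","twist","aperture"]},"squeeze":{"type":"number"},"only":{"type":"string"},"quiet":{"type":"boolean"},"lines":{"type":"string"}},"required":["steps"],"additionalProperties":false}. steps is an object with one list for each field, all of the same length, 1 to 10, a row being the entries at one place: dx, dy, dz (the shift in m), twist (a turn about the tool's z in degrees), aperture (the finger opening in m); each row shifts and turns the commanded pose from where the row before left it, along the tool's axes as they then stand; what a row does not reach is not made up. A row lasts 1/10 s, in which the tool goes at most 0.05 m and 8.59 degrees, less where a joint would pass 70% of its speed; a pose out of reach is approached as far as the arm can. The fingers move at their own pace and stop on an object; squeeze is the grip in N (left out, the last holds). Time passes only in rows, so rows that do not move let the fingers close. The tool returns the time, the measured TCP pose, the force, the opening and the grip force at its end. only (a regular expression) keeps the lines of the reply that match it, lines (a string "A,B") keeps lines A to B, and quiet returns only ok. Input that does not fit is refused with a message, and nothing moves.
- observe(): the state, without advancing time (a new reading comes with each control period).
- get_image(name): name is "side" or "top" or "wrist"; returns a dict with "pixels" (480x640x3 uint8, red, green, blue), "depth" (480x640 float32, m along the optical axis (not along the pixel's ray), 0 where there is no reading), "K" (3x3 intrinsics, pixels), "extrinsics" (4x4, takes a point from world to camera coordinates). Camera axes: x right, y down, z forward; pixel columns grow to the right and rows downward; lengths in m; the calibration is good to about 2 mm. A picture is of the moment at which its call begins.
- close_job(): hands the job in; it is judged then, once.
The state is a dict: "time_s": time; "q": joint angles; "qvel": joint speeds; "joint_efforts": joint torques, N m; "position": TCP position; "tool_rot": TCP orientation; "ft_force": force on the tool from outside, world axes, zero at the start; "wrist_torque": the same for the moment, N m; "grip_width": finger opening in m; "gripper_force": force on a finger pad.
Only numpy, scipy, OpenCV 4.12 (cv2) and the standard library are available. Lean on these libraries where they do the work, as an engineer would, in place of code of your own. Each camera call takes 0.05 s, during which the arm holds its last target. There are 200 camera calls.

## Working session

There is one attempt and no reset: what is moved stays moved. The work goes in short steps, Python scripts to look and compute and a tool call to move; the robot and the scene stay as the last step left them, time stands still between calls to the robot, and variables do not carry over. Pictures are saved under pics/ and viewed, at most 10 in all, crops included, and the job is handed in when it is done.

```bash
mkdir -p pics; ls; python3 - <<'E'
from rig import *
import cv2,numpy as np
print(tips_ahead, observe())
for n in("top","side"):
    d=get_image(n); cv2.imwrite(f"pics/{n}0.png",d["pixels"][:,:,::-1]); np.savez(f"{n}0.npz",**d)
    print(n,d["K"].tolist(),np.round(d["extrinsics"],4).tolist())
E
```

```text
pics
0.022 {'time_s': 0.0, 'q': array([-8.65342427e+01,  2.18407036e+01,  7.43850537e+01, -1.08624909e-03,
        8.38591458e+01, -1.23360859e+01]), 'qvel': array([-0.04603813, -0.03068318,  0.07171028,  0.0337642 , -0.02563817,
       -0.02240169]), 'joint_efforts': array([ 1.15953011e-03, -4.48458588e+01, -2.31277120e+01, -1.35873570e-04,
        4.77587091e-03,  4.26280707e-06]), 'position': array([ 0.14974509, -0.52894303,  0.25271268]), 'tool_rot': array([[ 9.62208694e-01,  2.72313087e-01, -1.08395289e-04],
       [ 2.72312945e-01, -9.62207605e-01,  1.47798609e-03],
       [ 2.98176182e-04, -1.45164850e-03, -9.99998902e-01]]), 'ft_force': array([-0.37247748,  0.35537775,  0.25763082]), 'wrist_torque': array([0.02328041, 0.03951289, 0.01263434]), 'gripper_force': 0.0, 'grip_width': 0.08521021647999515}
top [[554.9505560254879, 0.0, 316.9040105229555], [0.0, 554.9505560254879, 239.58212860365248], [0.0, 0.0, 1.0]] [[-0.025, -0.9997, 0.0025, -0.0067], [-0.9945, 0.0246, -0.1015, 0.5467], [0.1014, -0.005, -0.9948, 1.0845], [0.0, 0.0, 0.0, 1.0]]
side [[486.121132637243, 0.0, 326.66100372194325], [0.0, 486.121132637243, 235.78599162034436], [0.0, 0.0, 1.0]] [[-0.9999, 0.0003, -0.017, 0.5372], [0.0118, 0.7303, -0.683, 0.0661], [0.0122, -0.6831, -0.7302, 1.2261], [0.0, 0.0, 0.0, 1.0]]
```

View pics/top0.png

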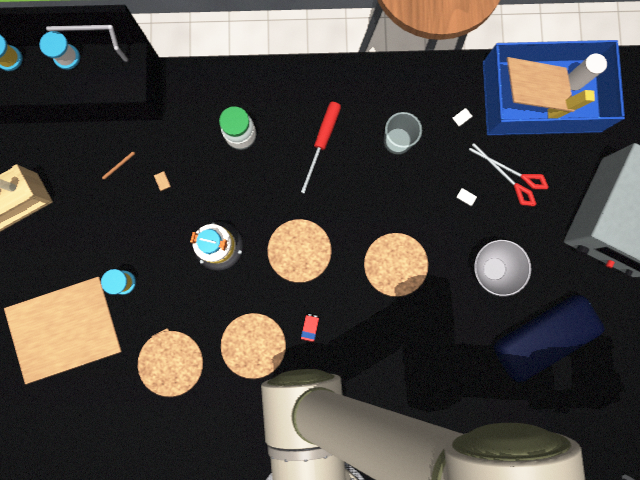

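View pics/side0.png

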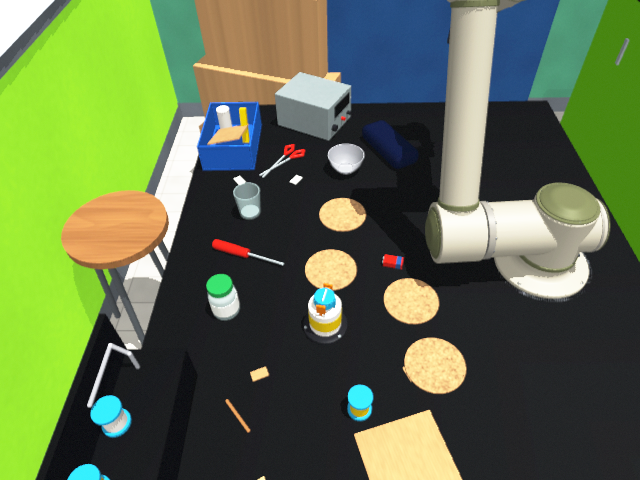

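The top view shows four cork mats at (170,363), (253,345), (299,250) and (396,264). World -y, the robot's right, is image right, so (396,264) is the one meant; in the side view it is the farthest one, at (342,214). The jar with the orange-tabbed cap is at (210,242) in top and (325,305) in side. The teal-capped jar at (118,281) has no tabs, so it is a decoy.

```bash
cat > h.py <<'E'
import numpy as np,cv2
def blobs(d,lo,hi,win,mn=8):
    h=cv2.cvtColor(d["pixels"],cv2.COLOR_RGB2HSV); m=cv2.inRange(h,lo,hi)
    z=np.zeros_like(m);c0,r0,c1,r1=win;z[r0:r1,c0:c1]=m[r0:r1,c0:c1]
    n,l,s,c=cv2.connectedComponentsWithStats(z); 
    return [(c[i],s[i]) for i in range(1,n) if s[i,4]>=mn],l
def ray(d,uv):
    E=d["extrinsics"];R=E[:3,:3];o=-R.T@E[:3,3]
    v=R.T@np.linalg.inv(d["K"])@np.array([uv[0],uv[1],1]);return o,v/np.linalg.norm(v)
def onz(d,uv,z):
    o,v=ray(d,uv);return o+v*(z-o[2])/v[2]
def tri(d1,u1,d2,u2):
    o1,v1=ray(d1,u1);o2,v2=ray(d2,u2)
    t=np.linalg.lstsq(np.c_[v1,-v2],o2-o1,rcond=None)[0]
    a,b=o1+t[0]*v1,o2+t[1]*v2;return (a+b)/2,np.linalg.norm(a-b)
E
python3 - <<'E'
from h import *
np.set_printoptions(precision=4,suppress=True)
T=dict(np.load("top0.npz"));S=dict(np.load("side0.npz"))
for n,d,w in(("T",T,(180,215,245,275)),("S",S,(295,275,355,345))):
    for nm,lo,hi in(("or",(5,150,120),(14,255,255)),("teal",(88,120,100),(105,255,255))):
        for c,s in blobs(d,lo,hi,w)[0]:print(n,nm,c,s, "z.12",onz(d,c,.117))
for nm,d,w in(("T",T,(345,215,445,315)),("S",S,(310,185,375,240))):
    b,l=blobs(d,(8,50,90),(25,200,255),w,300)
    for c,s in b:print(nm,"mat",c,s,onz(d,c,.005))
t=cv2.resize(T["pixels"][190:300,170:280],(400,400),interpolation=2);s=cv2.resize(S["pixels"][265:345,285:365],(400,400),interpolation=2)
cv2.imwrite("pics/crop0.png",np.hstack([t,s])[:,:,::-1])
m=cv2.resize(T["pixels"][200:330,330:560],(690,390),interpolation=2);cv2.imwrite("pics/mat0.png",m[:,:,::-1])
E
```

```text
T or [193.24 237.02] [190 232   7  11  50] z.12 [0.5477 0.2079 0.117 ]
T or [222.4286 244.1143] [219 240   8  10  35] z.12 [0.5332 0.1542 0.117 ]
T teal [208.7775 241.0742] [197 229  24  25 391] z.12 [0.5395 0.1793 0.117 ]
S or [328.  286.5] [324 285   9   5  14] z.12 [0.5325 0.1587 0.117 ]
S or [320.3585 310.3019] [316 306  10  10  53] z.12 [0.5483 0.2195 0.117 ]
S teal [324.7099 297.7994] [314 288  22  22 324] z.12 [0.5395 0.1882 0.117 ]
T mat [395.6265 264.0647] [ 364  233   64   64 3213] [ 0.4946 -0.1794  0.005 ]
S mat [342.007  214.3206] [ 319  198   48   34 1279] [ 0.4946 -0.1753  0.005 ]
```

View pics/crop0.png

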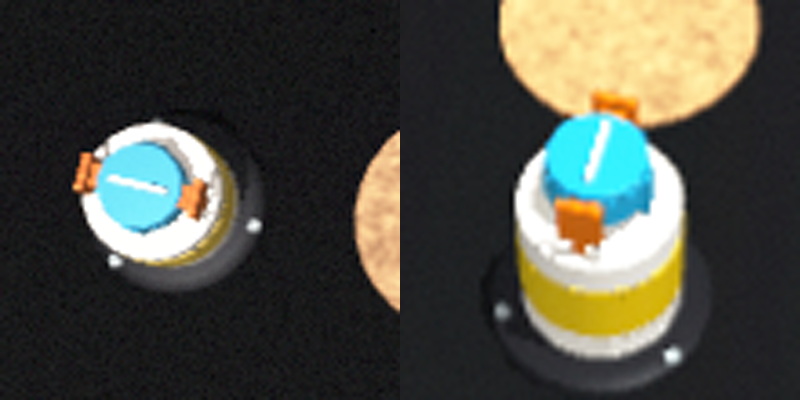

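View pics/mat0.png

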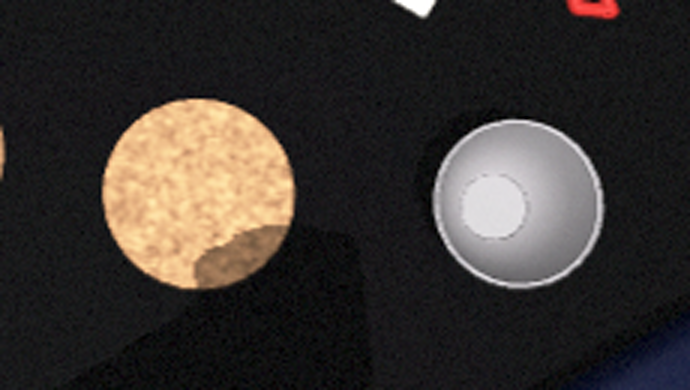

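The crop shows the cap: tabs at (193,237) and (222,244) in top, with the white line along the tab axis at about 75° in the world. The second crop confirms the mat at (396,264), clear except for the arm's shadow, with the bowl to its right. I'll go above the jar now.

Request:
creep_tool(steps={"dx":[0.0284, 0.0284, 0.0284, 0.0284, 0.0284, 0.0284, 0.0284, 0.0284, 0.0284, 0.0284], "dy":[-0.0288, -0.0288, -0.0288, -0.0288, -0.0288, -0.0288, -0.0288, -0.0288, -0.0288, -0.0288], "dz":[0, 0, 0, 0, 0, 0, 0, 0, 0, 0], "twist":[0, 0, 0, 0, 0, 0, 0, 0, 0, 0], "aperture":[0.085, 0.085, 0.085, 0.085, 0.085, 0.085, 0.085, 0.085, 0.085, 0.085]}, squeeze=20)

```text
time_s: 1.1
position: [0.345, -0.1731, 0.2533]
tool_rot: [[0.962, 0.272, -0.0], [0.272, -0.962, 0.0], [-0.0, -0.0, -1.0]]
ft_force: [1.4, -0.6, 0.8]
grip_width: 0.0856
gripper_force: 0.0
```

Request:
creep_tool(steps={"dx":[0.0284, 0.0284, 0.0284, 0.0284, 0.0284, 0.0284, 0.0284, 0.0284, 0.0284, 0.0284], "dy":[-0.0288, -0.0288, -0.0288, -0.0288, -0.0288, -0.0288, -0.0288, -0.0288, -0.0288, -0.0288], "dz":[0, 0, 0, 0, 0, 0, 0, 0, 0, 0], "twist":[0, 0, 0, 0, 0, 0, 0, 0, 0, 0], "aperture":[0.085, 0.085, 0.085, 0.085, 0.085, 0.085, 0.085, 0.085, 0.085, 0.085]})

```text
time_s: 2.1
position: [0.5399, 0.1814, 0.253]
tool_rot: [[0.962, 0.273, -0.001], [0.273, -0.962, -0.0], [-0.001, -0.0, -1.0]]
ft_force: [0.9, -1.2, -0.1]
grip_width: 0.0851
gripper_force: 0.0
```

Request:
creep_tool(steps={"dx":[0, 0, 0, 0, 0, 0], "dy":[0, 0, 0, 0, 0, 0], "dz":[0, 0, 0, 0, 0, 0], "twist":[7.7, 7.7, 7.7, 7.7, 0, 0], "aperture":[0.085, 0.085, 0.085, 0.085, 0.085, 0.085]})

```text
time_s: 2.7
position: [0.5394, 0.1797, 0.2531]
tool_rot: [[0.967, -0.255, -0.001], [-0.255, -0.967, -0.0], [-0.001, 0.0, -1.0]]
ft_force: [-0.2, 0.2, -0.4]
grip_width: 0.085
gripper_force: 0.0
```

```bash
python3 - <<'E'
from rig import *
import cv2,numpy as np
d=get_image("wrist");np.savez("w0.npz",**d);cv2.imwrite("pics/w0.png",d["pixels"][:,:,::-1]);print(np.round(d["extrinsics"],4).tolist(),d["K"].tolist())
E
```

```text
[[-0.254, -0.9672, -0.0003, 0.3117], [-0.9303, 0.2442, 0.2738, 0.4233], [-0.2647, 0.0698, -0.9618, 0.5096], [0.0, 0.0, 0.0, 1.0]] [[370.0911967876909, 0.0, 314.25387383631846], [0.0, 370.0911967876909, 237.67166612623032], [0.0, 0.0, 1.0]]
```

View pics/w0.png

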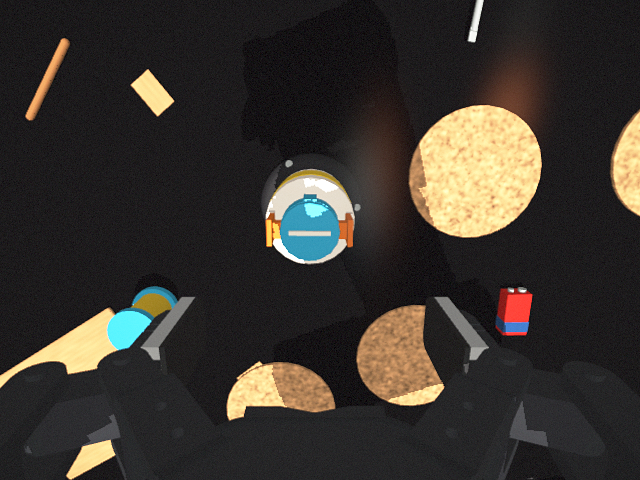

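The wrist view shows the cap at (310,230) between tabs at (269,230) and (350,229), already nearly level with the jaws. I'll measure it across the views.

```bash
python3 - <<'E'
from h import *
from rig import observe
np.set_printoptions(precision=4,suppress=True)
T=dict(np.load("top0.npz"));W=dict(np.load("w0.npz"));S=dict(np.load("side0.npz"))
ob=observe()
for c,s in blobs(W,(5,140,90),(20,255,255),(258,205,362,255))[0]:print("or",c,s,onz(W,c,.119))
b,l=blobs(W,(85,60,60),(108,255,255),(270,190,345,265))
for c,s in b: print("teal",c,s)
h=cv2.cvtColor(W["pixels"],cv2.COLOR_RGB2HSV)
z=np.zeros(h.shape[:2],np.uint8);z[222:245,280:340]=cv2.inRange(h,(0,0,150),(180,90,255))[222:245,280:340]
def line(d,win,hi=(180,90,255),lo=(0,0,150)):
    h=cv2.cvtColor(d["pixels"],cv2.COLOR_RGB2HSV);c0,r0,c1,r1=win
    m=cv2.inRange(h,lo,hi)[r0:r1,c0:c1];n,l,s,c=cv2.connectedComponentsWithStats(m)
    i=1+np.argmax(s[1:,4]);p=np.argwhere(l==i)[:,::-1]+[c0,r0];r=cv2.fitLine(p.astype(np.float32),2,0,.01,.01).ravel()
    print("line",s[i],p.mean(0),r[:2]);return p.mean(0),r[:2]
cw,dw=line(W,(284,226,336,240));ct,dt=line(T,(199,237,217,246));cs,ds=line(S,(316,289,332,304))
for n,(a,b_,c,e) in {"TW":(T,ct,W,cw),"SW":(S,cs,W,cw),"TS":(T,ct,S,cs)}.items():print(n,tri(a,b_,c,e))
for d,c,v in((W,cw,dw),(T,ct,dt)):
    p,q=onz(d,c+8*v,.117),onz(d,c-8*v,.117);print("mid",onz(d,c,.117),"axis deg",np.degrees(np.arctan2(*(p-q)[[1,0]])))
c=onz(W,cw,.117)
print("depth",W["depth"][231,310], "tcp",ob["position"],"delta tool",ob["tool_rot"].T@(c-ob["position"]),"tool y deg",np.degrees(np.arctan2(ob["tool_rot"][1,1],ob["tool_rot"][0,1])),ob['ft_force'],ob['wrist_torque'])
E
```

```text
or [271.5556 227.0476] [265 213  16  34 189] [0.5529 0.2085 0.119 ]
or [346.5928 229.9072] [339 213  14  34 334] [0.5373 0.1573 0.119 ]
teal [309.4792 227.9223] [ 280  194   60   67 2817]
line [  4   5  43   5 214] [309.0981 232.9907] [1.     0.0013]
line [ 0  1 17  6 39] [207.1538 240.3077] [0.9715 0.2369]
line [ 6  0  5 12 27] [324.1111 294.5556] [ 0.3061 -0.952 ]
TW (array([0.541 , 0.1834, 0.1148]), np.float64(0.0014350900411407293))
SW (array([0.5415, 0.1833, 0.1211]), np.float64(0.0018612767873018511))
TS (array([0.5407, 0.1818, 0.1197]), np.float64(8.709236754646249e-06))
mid [0.5413 0.1839 0.117 ] axis deg -104.78831914817306
mid [0.541  0.1823 0.117 ] axis deg -105.13314990290436
depth 0.26315606 tcp [0.5394 0.1797 0.2532] delta tool [ 0.0008 -0.0046  0.1362] tool y deg -104.81851060734165 [-0.1623 -0.2485  0.5221] [-0.0016 -0.0058  0.0283]
```

Request:
creep_tool(steps={"dx":[0.0008, 0, 0, 0, 0, 0, 0], "dy":[-0.0042, 0, 0, 0, 0, 0, 0], "dz":[0.02, 0.02, 0.02, 0.02, 0.02, 0, 0], "twist":[0, 0, 0, 0, 0, 0, 0], "aperture":[0.085, 0.085, 0.085, 0.085, 0.085, 0.085, 0.085]})

```text
time_s: 3.45
position: [0.5415, 0.1836, 0.1538]
tool_rot: [[0.966, -0.258, 0.0], [-0.258, -0.966, 0.0], [0.0, -0.0, -1.0]]
ft_force: [0.5, -0.3, -0.5]
grip_width: 0.0852
gripper_force: 0.0
```

Request:
creep_tool(steps={"dx":[0, 0, 0, 0, 0, 0, 0], "dy":[0, 0, 0, 0, 0, 0, 0], "dz":[0.01, 0.01, 0.01, 0.003, 0, 0, 0], "twist":[0, 0, 0, 0, 0, 0, 0], "aperture":[0.085, 0.085, 0.085, 0.085, 0.085, 0.085, 0.085]})

```text
time_s: 4.15
position: [0.5415, 0.1836, 0.1207]
tool_rot: [[0.966, -0.259, 0.001], [-0.259, -0.966, 0.0], [0.001, -0.0, -1.0]]
ft_force: [0.3, -0.7, 0.6]
grip_width: 0.0855
gripper_force: 0.0
```

```bash
python3 - <<'E'
from rig import *
from h import *
np.set_printoptions(precision=4,suppress=True)
W=get_image("wrist");cv2.imwrite("pics/w1.png",W["pixels"][:,:,::-1]);ob=observe()
print(ob["position"],ob["ft_force"],ob["wrist_torque"])
E
```

```text
[0.5415 0.1836 0.1207] [ 0.3681 -0.156   0.2737] [-0.0293  0.0067  0.0375]
```

View pics/w1.png

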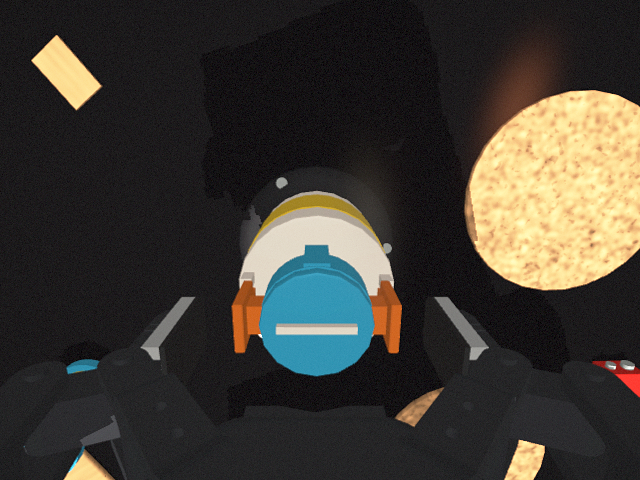

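The wrist view shows the tabs spanning columns 233–401 (mid 317), centred between the pads at 150 and 485 (mid 317). I'll close gently.

Request:
creep_tool(steps={"dx":[0, 0, 0, 0, 0, 0], "dy":[0, 0, 0, 0, 0, 0], "dz":[0, 0, 0, 0, 0, 0], "twist":[0, 0, 0, 0, 0, 0], "aperture":[0.07, 0.064, 0.062, 0.061, 0.060, 0.060]}, squeeze=22)

```text
time_s: 4.8
position: [0.5414, 0.1836, 0.121]
tool_rot: [[0.966, -0.259, 0.001], [-0.259, -0.966, 0.0], [0.001, -0.0, -1.0]]
ft_force: [-2.1, -1.8, 5.6]
grip_width: 0.0604
gripper_force: 9.2
```

```bash
python3 -c "from rig import *;o=observe();print(o['tool_rot'].T@o['ft_force'],o['tool_rot'].T@o['wrist_torque'])"
```

```text
[-1.53278237  2.26777457 -5.56426425] [-0.3012808  -0.34437512 -0.03265824]
```

Request:
creep_tool(steps={"dx":[0, 0, 0, 0, 0, 0], "dy":[0.0002, 0, 0, 0, 0, 0], "dz":[-0.0005, -0.0003, -0.0003, 0, 0, 0], "twist":[0, 0, 0, 0, 0, 0], "aperture":[0.058, 0.056, 0.054, 0.052, 0.050, 0.050]}, squeeze=22)

```text
time_s: 5.4
position: [0.5414, 0.1832, 0.1229]
tool_rot: [[0.966, -0.259, 0.001], [-0.259, -0.966, -0.0], [0.001, -0.0, -1.0]]
ft_force: [-4.9, -2.7, 13.7]
grip_width: 0.0511
gripper_force: 21.0
```

```bash
python3 -c "from rig import *;o=observe();print(o['tool_rot'].T@o['ft_force'],o['tool_rot'].T@o['wrist_torque'])"
```

```text
[ -4.0397379    3.84058728 -13.66186149] [-0.6041582  -0.59873471  0.03552263]
```

Request:
creep_tool(steps={"dx":[-0.0003, -0.0003, 0, 0], "dy":[0.0003, 0.0002, 0, 0], "dz":[-0.0005, -0.0005, 0, 0], "twist":[0, 0, 0, 0], "aperture":[0.050, 0.050, 0.050, 0.050]})

```text
time_s: 5.8
position: [0.5412, 0.1831, 0.1231]
tool_rot: [[0.966, -0.259, 0.002], [-0.259, -0.966, 0.0], [0.002, -0.001, -1.0]]
ft_force: [1.0, -0.0, 6.7]
grip_width: 0.0509
gripper_force: 24.1
```

```bash
python3 -c "from rig import *;o=observe();print(o['tool_rot'].T@o['ft_force'],o['tool_rot'].T@o['wrist_torque'])"
```

```text
[ 1.00732478 -0.25643114 -6.69302376] [-0.03487275  0.09941307  0.00795736]
```

Request:
creep_tool(steps={"dx":[-0.0001, 0, 0, 0, 0, 0, 0, 0], "dy":[0, 0, 0, 0, 0, 0, 0, 0], "dz":[-0.0007, 0, 0, 0, 0, 0, 0, 0], "twist":[0, 0, -2, -2, -2, -2, -2, 0], "aperture":[0.050, 0.050, 0.050, 0.050, 0.050, 0.050, 0.050, 0.05]})

```text
time_s: 6.6
position: [0.5406, 0.183, 0.1232]
tool_rot: [[0.996, -0.087, 0.0], [-0.087, -0.996, -0.0], [0.0, 0.0, -1.0]]
ft_force: [2.3, -0.9, 2.6]
grip_width: 0.0509
gripper_force: 24.8
```

```bash
python3 -c "from rig import *;o=observe();print(o['tool_rot'].T@o['ft_force'],o['tool_rot'].T@o['wrist_torque'])"
```

```text
[ 2.40707075  0.72267325 -2.64474156] [-0.1569097   0.3506851   0.02531474]
```

Request:
creep_tool(steps={"dx":[0.0003, 0, 0, 0, 0, 0, 0], "dy":[0, 0, 0, 0, 0, 0, 0], "dz":[0, 0, 0, 0, 0, 0, 0], "twist":[-3, -3, -3, -3, -3, -3, 0], "aperture":[0.050, 0.050, 0.050, 0.050, 0.050, 0.05, 0.05]})

```text
time_s: 7.3
position: [0.5406, 0.1831, 0.1232]
tool_rot: [[0.974, 0.225, -0.0], [0.225, -0.974, 0.0], [-0.0, -0.0, -1.0]]
ft_force: [0.8, -0.6, 4.4]
grip_width: 0.0508
gripper_force: 25.0
```

```bash
python3 -c "from rig import *;o=observe();print(o['tool_rot'].T@o['ft_force'],o['tool_rot'].T@o['wrist_torque'])"
```

```text
[ 0.60298754  0.74798712 -4.38125037] [-0.02422281  0.03905669 -0.03571647]
```

```bash
cat > f.py <<'E'
from rig import *
import numpy as np
np.set_printoptions(precision=3,suppress=True)
o=observe();R=o['tool_rot'];print("tool F",R.T@o['ft_force'],"M",R.T@o['wrist_torque'],"yaw",np.degrees(np.arctan2(R[1,0],R[0,0])))
E
```

Request:
creep_tool(steps={"dx":[0, 0, 0, 0], "dy":[0, 0, 0, 0], "dz":[0, 0, 0, 0], "twist":[-1, -1, -1, 0], "aperture":[0.050, 0.050, 0.050, 0.05]})

```text
time_s: 7.7
position: [0.5407, 0.1831, 0.1232]
tool_rot: [[0.961, 0.276, -0.0], [0.276, -0.961, 0.0], [-0.0, -0.0, -1.0]]
ft_force: [0.8, -0.3, 4.2]
grip_width: 0.0512
gripper_force: 25.2
```

```bash
python3 f.py
```

```text
tool F [ 0.719  0.549 -4.207] M [-0.     0.064  0.02 ] yaw 16.023880954625287
```

Request:
creep_tool(steps={"dx":[0, 0, 0], "dy":[0, 0, 0], "dz":[0, 0, 0], "twist":[-1, -1, 0], "aperture":[0.050, 0.050, 0.05]})

```text
time_s: 8.0
position: [0.5407, 0.1831, 0.1232]
tool_rot: [[0.951, 0.31, 0.0], [0.31, -0.951, 0.0], [0.0, -0.0, -1.0]]
ft_force: [0.8, -0.2, 5.4]
grip_width: 0.0506
gripper_force: 25.3
```

```bash
python3 f.py
```

```text
tool F [ 0.689  0.436 -5.408] M [0.028 0.053 0.003] yaw 18.045988065865085
```

Request:
creep_tool(steps={"dx":[0, 0, 0, 0], "dy":[0, 0, 0, 0], "dz":[-0.0003, 0, 0, 0], "twist":[-1, -1, -1, 0], "aperture":[0.050, 0.050, 0.050, 0.05]})

```text
time_s: 8.4
position: [0.5407, 0.183, 0.1232]
tool_rot: [[0.933, 0.359, -0.0], [0.359, -0.933, -0.0], [-0.0, -0.0, -1.0]]
ft_force: [0.3, -0.0, 1.7]
grip_width: 0.0509
gripper_force: 24.1
```

```bash
python3 f.py
```

```text
tool F [ 0.273  0.136 -1.686] M [-0.079  0.212  0.046] yaw 21.045304540497398
```

```bash
python3 f.py | grep -q .
```

Request:
creep_tool(steps={"dx":[0, 0, 0], "dy":[0, 0, 0], "dz":[0, 0, 0], "twist":[-1, -1, 0], "aperture":[0.050, 0.050, 0.05]})

```text
time_s: 8.7
position: [0.5406, 0.183, 0.1232]
tool_rot: [[0.92, 0.392, -0.0], [0.392, -0.92, -0.0], [-0.0, -0.0, -1.0]]
ft_force: [0.8, 0.4, -0.9]
grip_width: 0.0515
gripper_force: 23.6
```

```bash
python3 f.py
```

```text
tool F [ 0.92  -0.032  0.853] M [-0.046  0.144 -0.006] yaw 23.04889478454111
```

Request:
creep_tool(steps={"dx":[0, 0, 0, 0], "dy":[0, 0, 0, 0], "dz":[0, 0, 0, 0], "twist":[-1, -1, -1, 0], "aperture":[0.050, 0.050, 0.050, 0.05]})

```text
time_s: 9.1
position: [0.5406, 0.1831, 0.1233]
tool_rot: [[0.898, 0.439, -0.0], [0.439, -0.898, 0.0], [-0.0, -0.0, -1.0]]
ft_force: [0.3, 0.3, -2.4]
grip_width: 0.0507
gripper_force: 23.3
```

```bash
python3 f.py
```

```text
tool F [ 0.396 -0.11   2.394] M [0.028 0.133 0.038] yaw 26.05123482169296
```

Request:
creep_tool(steps={"dx":[0, 0, 0, 0], "dy":[0, 0, 0, 0], "dz":[0, 0, 0, 0], "twist":[-1, -1, -1, 0], "aperture":[0.050, 0.050, 0.050, 0.05]})

```text
time_s: 9.5
position: [0.5407, 0.183, 0.1234]
tool_rot: [[0.874, 0.486, -0.0], [0.486, -0.874, -0.0], [-0.0, -0.0, -1.0]]
ft_force: [-0.0, 0.0, -1.2]
grip_width: 0.0511
gripper_force: 23.3
```

```bash
python3 f.py
```

```text
tool F [ 0.005 -0.014  1.159] M [0.044 0.033 0.07 ] yaw 29.04887531527934
```

Request:
creep_tool(steps={"dx":[0, 0, 0, 0], "dy":[0, 0, 0, 0], "dz":[0, 0, 0, 0], "twist":[-1, -1, -1, 0], "aperture":[0.050, 0.050, 0.050, 0.05]})

```text
time_s: 9.9
position: [0.5407, 0.183, 0.1235]
tool_rot: [[0.848, 0.531, -0.0], [0.531, -0.848, -0.0], [-0.0, -0.0, -1.0]]
ft_force: [0.4, -0.6, -0.4]
grip_width: 0.051
gripper_force: 23.4
```

```bash
python3 f.py
```

```text
tool F [-0.023  0.726  0.388] M [0.01  0.01  0.066] yaw 32.04985978875982
```

Request:
creep_tool(steps={"dx":[0, 0, 0, 0], "dy":[0, 0, 0, 0], "dz":[0, 0, 0, 0], "twist":[-1, -1, -1, 0], "aperture":[0.050, 0.050, 0.050, 0.05]})

```text
time_s: 10.3
position: [0.5408, 0.1831, 0.1235]
tool_rot: [[0.819, 0.574, 0.0], [0.574, -0.819, 0.0], [0.0, 0.0, -1.0]]
ft_force: [0.2, -0.2, -1.2]
grip_width: 0.0508
gripper_force: 23.5
```

```bash
python3 f.py
```

```text
tool F [0.053 0.332 1.202] M [-0.016  0.046  0.049] yaw 35.04859400363847
```

Request:
creep_tool(steps={"dx":[0, 0, 0, 0], "dy":[0, 0, 0, 0], "dz":[0, 0, 0, 0], "twist":[-1, -1, -1, 0], "aperture":[0.050, 0.050, 0.050, 0.05]})

```text
time_s: 10.7
position: [0.5408, 0.1831, 0.1234]
tool_rot: [[0.787, 0.616, 0.0], [0.616, -0.787, 0.0], [0.0, 0.0, -1.0]]
ft_force: [0.3, 0.4, 0.0]
grip_width: 0.0511
gripper_force: 23.5
```

```bash
python3 f.py
```

```text
tool F [ 0.461 -0.156 -0.05 ] M [0.043 0.01  0.048] yaw 38.04794876229088
```

Request:
creep_tool(steps={"dx":[0, 0, 0, 0], "dy":[0, 0, 0, 0], "dz":[0, 0, 0, 0], "twist":[-1, -1, -1, 0], "aperture":[0.050, 0.050, 0.050, 0.05]})

```text
time_s: 11.1
position: [0.5408, 0.1831, 0.1234]
tool_rot: [[0.754, 0.657, 0.0], [0.657, -0.754, 0.0], [0.0, 0.0, -1.0]]
ft_force: [0.7, 0.6, -0.6]
grip_width: 0.0507
gripper_force: 23.5
```

```bash
python3 f.py
```

```text
tool F [0.935 0.044 0.56 ] M [ 0.016  0.127 -0.011] yaw 41.04658155212308
```

Request:
creep_tool(steps={"dx":[0, 0, 0, 0], "dy":[0, 0, 0, 0], "dz":[0, 0, 0, 0], "twist":[-1, -1, -1, 0], "aperture":[0.050, 0.050, 0.050, 0.05]})

```text
time_s: 11.5
position: [0.5407, 0.183, 0.1234]
tool_rot: [[0.719, 0.695, -0.0], [0.695, -0.719, -0.0], [-0.0, -0.0, -1.0]]
ft_force: [-0.0, 1.0, -0.4]
grip_width: 0.0509
gripper_force: 23.6
```

```bash
python3 f.py
```

```text
tool F [ 0.683 -0.742  0.411] M [-0.026  0.028  0.064] yaw 44.04833284008587
```

Request:
creep_tool(steps={"dx":[0, 0, 0, 0], "dy":[0, 0, 0, 0], "dz":[0, 0, 0, 0], "twist":[-1, -1, -1, 0], "aperture":[0.050, 0.050, 0.050, 0.05]})

```text
time_s: 11.9
position: [0.5407, 0.183, 0.1234]
tool_rot: [[0.681, 0.732, -0.0], [0.732, -0.681, -0.0], [-0.0, -0.0, -1.0]]
ft_force: [-0.2, 0.7, -0.7]
grip_width: 0.0509
gripper_force: 23.5
```

```bash
python3 f.py
```

```text
tool F [ 0.436 -0.614  0.685] M [ 0.033  0.043 -0.013] yaw 47.04990599363043
```

Request:
creep_tool(steps={"dx":[0, 0, 0, 0], "dy":[0, 0, 0, 0], "dz":[0, 0, 0, 0], "twist":[-1, -1, -1, 0], "aperture":[0.050, 0.050, 0.050, 0.05]})

```text
time_s: 12.3
position: [0.5408, 0.1831, 0.1234]
tool_rot: [[0.642, 0.767, 0.0], [0.767, -0.642, 0.0], [0.0, 0.0, -1.0]]
ft_force: [0.7, 0.0, -0.6]
grip_width: 0.0508
gripper_force: 23.5
```

```bash
python3 f.py
```

```text
tool F [0.463 0.516 0.625] M [0.013 0.012 0.075] yaw 50.046774192578546
```

Request:
creep_tool(steps={"dx":[0, 0, 0, 0], "dy":[0, 0, 0, 0], "dz":[0, 0, 0, 0], "twist":[-1, -1, -1, 0], "aperture":[0.050, 0.050, 0.050, 0.05]})

```text
time_s: 12.7
position: [0.5407, 0.183, 0.1234]
tool_rot: [[0.601, 0.799, -0.0], [0.799, -0.601, 0.0], [-0.0, -0.0, -1.0]]
ft_force: [0.3, 0.4, -1.2]
grip_width: 0.0508
gripper_force: 23.5
```

```bash
python3 f.py
```

```text
tool F [ 0.497 -0.015  1.24 ] M [0.056 0.003 0.056] yaw 53.04629933679123
```

Request:
creep_tool(steps={"dx":[0, 0, 0, 0], "dy":[0, 0, 0, 0], "dz":[0, 0, 0, 0], "twist":[-1, -1, -1, 0], "aperture":[0.050, 0.050, 0.050, 0.05]})

```text
time_s: 13.1
position: [0.5408, 0.183, 0.1234]
tool_rot: [[0.559, 0.829, 0.0], [0.829, -0.559, 0.0], [0.0, -0.0, -1.0]]
ft_force: [1.2, 0.4, -0.6]
grip_width: 0.0512
gripper_force: 23.5
```

```bash
python3 f.py
```

```text
tool F [0.999 0.806 0.624] M [0.034 0.036 0.027] yaw 56.04280746380827
```

Request:
creep_tool(steps={"dx":[0, 0, 0, 0], "dy":[0, 0, 0, 0], "dz":[0, 0, 0, 0], "twist":[-1, -1, -1, 0], "aperture":[0.050, 0.050, 0.050, 0.05]})

```text
time_s: 13.5
position: [0.5408, 0.183, 0.1235]
tool_rot: [[0.514, 0.858, 0.0], [0.858, -0.514, -0.0], [0.0, 0.0, -1.0]]
ft_force: [-0.4, 0.2, -0.1]
grip_width: 0.0509
gripper_force: 23.5
```

```bash
python3 f.py
```

```text
tool F [-0.071 -0.439  0.115] M [ 0.028  0.019 -0.   ] yaw 59.051524981557534
```

Request:
creep_tool(steps={"dx":[0, 0, 0, 0], "dy":[0, 0, 0, 0], "dz":[0, 0, 0, 0], "twist":[-1, -1, -1, 0], "aperture":[0.050, 0.050, 0.050, 0.05]})

```text
time_s: 13.9
position: [0.5408, 0.183, 0.1234]
tool_rot: [[0.469, 0.883, 0.0], [0.883, -0.469, 0.0], [0.0, -0.0, -1.0]]
ft_force: [-0.4, 0.0, -0.8]
grip_width: 0.051
gripper_force: 23.5
```

```bash
python3 f.py
```

```text
tool F [-0.18  -0.347  0.773] M [0.027 0.131 0.024] yaw 62.04704626394045
```

Request:
creep_tool(steps={"dx":[0, 0, 0, 0], "dy":[0, 0, 0, 0], "dz":[0, 0, 0, 0], "twist":[-1, -1, -1, 0], "aperture":[0.050, 0.050, 0.050, 0.05]})

```text
time_s: 14.3
position: [0.5407, 0.1831, 0.1234]
tool_rot: [[0.422, 0.906, -0.0], [0.906, -0.422, 0.0], [0.0, -0.0, -1.0]]
ft_force: [-0.7, 0.8, -0.5]
grip_width: 0.0509
gripper_force: 23.7
```

```bash
python3 f.py; python3 - <<'E'
from rig import *
import cv2
d=get_image("wrist");cv2.imwrite("pics/w2.png",d["pixels"][:,:,::-1])
E
```

```text
tool F [ 0.392 -0.96   0.463] M [0.163 0.036 0.464] yaw 65.01497713999389
```

View pics/w2.png

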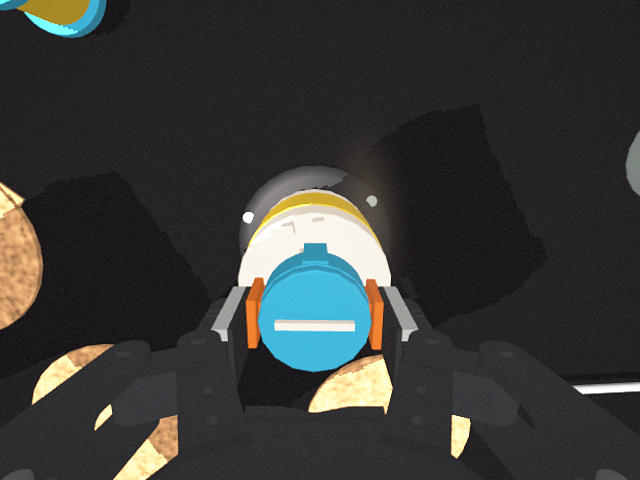

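The stop is felt at 0.46 N m, 80° on. The image shows the cap turned squarely with the jaws. I'll back off a touch.

Request:
creep_tool(steps={"dx":[0, 0, 0], "dy":[0, 0, 0], "dz":[0, 0, 0], "twist":[1, 0.3, 0], "aperture":[0.050, 0.05, 0.05]})

```text
time_s: 14.65
position: [0.5406, 0.1831, 0.1234]
tool_rot: [[0.443, 0.897, -0.0], [0.897, -0.443, -0.0], [-0.0, -0.0, -1.0]]
ft_force: [-1.3, 2.1, 0.2]
grip_width: 0.0509
gripper_force: 23.7
```

```bash
python3 f.py
```

```text
tool F [ 1.271 -2.059 -0.222] M [0.291 0.038 0.098] yaw 63.705040932479115
```

Request:
creep_tool(steps={"dx":[0, 0, 0, 0], "dy":[0, 0, 0, 0], "dz":[-0.0005, -0.0005, -0.0005, 0], "twist":[0, 0, 0, 0], "aperture":[0.050, 0.05, 0.05, 0.05]})

```text
time_s: 15.05
position: [0.5406, 0.183, 0.1242]
tool_rot: [[0.443, 0.897, -0.001], [0.897, -0.443, -0.0], [-0.001, -0.001, -1.0]]
ft_force: [1.4, 1.7, -11.1]
grip_width: 0.0505
gripper_force: 25.1
```

```bash
python3 f.py
```

```text
tool F [ 2.167  0.464 11.111] M [-0.096  0.39   0.185] yaw 63.70243649818815
```

Request:
creep_tool(steps={"dx":[0, 0, 0], "dy":[0, 0, 0], "dz":[-0.0003, 0, 0], "twist":[0, 0, 0], "aperture":[0.050, 0.05, 0.05]})

```text
time_s: 15.35
position: [0.5406, 0.183, 0.1251]
tool_rot: [[0.443, 0.896, -0.001], [0.896, -0.443, -0.0], [-0.0, -0.0, -1.0]]
ft_force: [1.0, 1.3, -10.9]
grip_width: 0.0507
gripper_force: 25.1
```

```bash
python3 f.py
```

```text
tool F [ 1.654  0.343 10.868] M [0.044 0.259 0.132] yaw 63.700377507026275
```

Moved up 0.9mm with 0.3 call → coming. Continue.

Request:
creep_tool(steps={"dx":[0, 0, 0], "dy":[0, 0, 0], "dz":[-0.0005, -0.0005, 0], "twist":[0, 0, 0], "aperture":[0.050, 0.05, 0.05]})

```text
time_s: 15.65
position: [0.5406, 0.183, 0.1263]
tool_rot: [[0.443, 0.897, -0.0], [0.897, -0.443, -0.0], [-0.0, -0.0, -1.0]]
ft_force: [0.1, 0.6, -10.0]
grip_width: 0.0505
gripper_force: 25.3
```

```bash
python3 f.py
```

```text
tool F [ 0.596 -0.174 10.009] M [0.16  0.218 0.147] yaw 63.702233382623305
```

Request:
creep_tool(steps={"dx":[0, 0, 0, 0], "dy":[0, 0, 0, 0], "dz":[-0.001, -0.001, -0.001, 0], "twist":[0, 0, 0, 0], "aperture":[0.050, 0.05, 0.05, 0.05]})

```text
time_s: 16.05
position: [0.5406, 0.183, 0.1295]
tool_rot: [[0.443, 0.897, -0.0], [0.897, -0.443, -0.0], [-0.0, -0.0, -1.0]]
ft_force: [-0.6, 1.7, -7.1]
grip_width: 0.0506
gripper_force: 25.9
```

```bash
python3 f.py
```

```text
tool F [ 1.292 -1.285  7.139] M [0.368 0.128 0.209] yaw 63.705572561637645
```

Request:
creep_tool(steps={"dx":[0, 0, 0, 0], "dy":[0, 0, 0, 0], "dz":[-0.002, -0.002, -0.002, 0], "twist":[0, 0, 0, 0], "aperture":[0.050, 0.05, 0.05, 0.05]})

```text
time_s: 16.45
position: [0.5417, 0.183, 0.1367]
tool_rot: [[0.443, 0.897, 0.004], [0.897, -0.443, 0.0], [0.002, 0.003, -1.0]]
ft_force: [-0.3, 0.8, -0.5]
grip_width: 0.0504
gripper_force: 28.3
```

```bash
python3 f.py
```

```text
tool F [ 0.59  -0.577  0.518] M [-0.007  0.017 -0.03 ] yaw 63.71259318403013
```

Request:
creep_tool(steps={"dx":[0, 0, 0, 0, 0, 0, 0, 0, 0, 0], "dy":[0, 0, 0, 0, 0, 0, 0, 0, 0, 0], "dz":[-0.003, -0.004, -0.006, -0.008, -0.01, -0.015, -0.015, -0.012, 0, 0], "twist":[0, 0, 0, 0, 0, 0, 0, 0, 0, 0], "aperture":[0.050, 0.05, 0.05, 0.05, 0.05, 0.05, 0.05, 0.05, 0.05, 0.05]}, squeeze=21)

```text
time_s: 17.45
position: [0.5406, 0.183, 0.2081]
tool_rot: [[0.443, 0.897, -0.0], [0.897, -0.443, -0.0], [-0.0, -0.0, -1.0]]
ft_force: [-0.1, -0.2, -1.0]
grip_width: 0.0504
gripper_force: 28.3
```

```bash
python3 f.py
python3 - <<'E'
from rig import *
from h import *
np.set_printoptions(precision=4,suppress=True)
d=get_image("wrist");cv2.imwrite("pics/w3.png",d["pixels"][:,:,::-1])
T=dict(np.load("top0.npz"));o=observe()
b,l=blobs(T,(8,50,90),(25,200,255),(345,215,445,315),300)
c=np.argwhere(l>0)[:,::-1].astype(np.float32);(u,v),r=cv2.minEnclosingCircle(cv2.convexHull(c.astype(np.int32)).astype(np.float32))
m=onz(T,(u,v),.005);print((u,v),r,m,"delta",o["tool_rot"].T@(m-o["position"]),o["position"])
E
```

```text
tool F [-0.232 -0.053  1.039] M [-0.002  0.051 -0.004] yaw 63.70250669105386
(395.6739196777344, 264.2173767089844) 32.2784538269043 [ 0.4943 -0.1795  0.005 ] delta [-0.3453  0.1194  0.2028] [0.5405 0.183  0.2077]
```

View pics/w3.png

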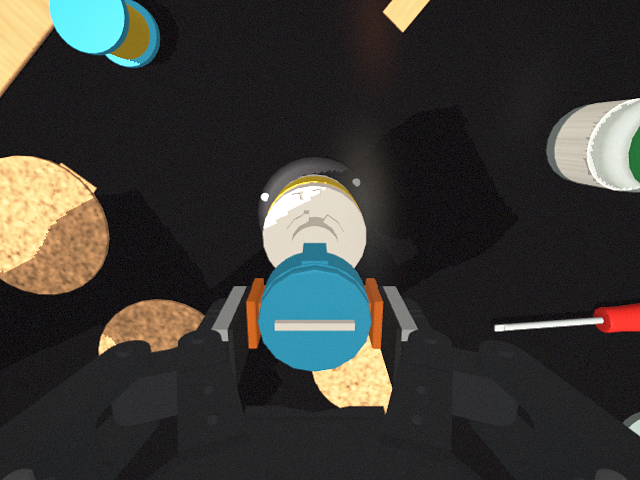

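The cap is in the jaws at (315,310), off the neck, with the bare jar behind at (314,235). Carry it to the mat.

Request:
creep_tool(steps={"dx":[-0.012, -0.025, -0.028, -0.028, -0.028, -0.028, -0.028, -0.028, -0.028, -0.028], "dy":[0.004, 0.0085, 0.0098, 0.0098, 0.0098, 0.0098, 0.0098, 0.0098, 0.0098, 0.0098], "dz":[0, 0, 0, 0, 0, 0, 0, 0, 0, 0], "twist":[0, 0, 0, 0, 0, 0, 0, 0, 0, 0], "aperture":[0.05, 0.05, 0.05, 0.05, 0.05, 0.05, 0.05, 0.05, 0.05, 0.05]})

```text
time_s: 18.5
position: [0.5057, -0.093, 0.2077]
tool_rot: [[0.443, 0.896, -0.001], [0.896, -0.443, 0.0], [-0.0, -0.001, -1.0]]
ft_force: [1.3, -0.1, -0.3]
grip_width: 0.0506
gripper_force: 28.3
```

Request:
creep_tool(steps={"dx":[-0.028, -0.028, -0.018, -0.009, 0, 0], "dy":[0.0098, 0.0098, 0.006, 0.002, 0, 0], "dz":[0, 0, 0, 0, 0, 0], "twist":[0, 0, 0, 0, 0, 0], "aperture":[0.05, 0.05, 0.05, 0.05, 0.05, 0.05]})

```text
time_s: 19.1
position: [0.4944, -0.1773, 0.2081]
tool_rot: [[0.443, 0.897, -0.0], [0.897, -0.443, 0.001], [0.0, -0.001, -1.0]]
ft_force: [0.1, -0.0, 0.1]
grip_width: 0.0507
gripper_force: 28.3
```

```bash
python3 - <<'E'
from rig import *
from h import *
np.set_printoptions(precision=4,suppress=True)
o=observe()
for n,w in(("wrist",(0,0,640,480)),("side",(270,140,430,250))):
    d=get_image(n);b,l=blobs(d,(8,50,40),(25,200,255),w,300)
    for c,s in b:print(n,c,s,onz(d,c,.005))
    cv2.imwrite(f"pics/{n}4.png",d["pixels"][:,:,::-1])
print(o["position"],o["gripper_force"],o["ft_force"])
E
```

```text
wrist [17.92   20.7749] [   0    0   46   54 1724] [0.3556 0.0634 0.005 ]
wrist [232.919   25.1372] [ 161    0  160   62 4271] [ 0.505  -0.0136  0.005 ]
wrist [357.4161  27.7293] [332   0  48  73 894] [ 0.5917 -0.0584  0.005 ]
wrist [327.0609 192.4458] [  242    95   160   176 15748] [ 0.5141 -0.1649  0.005 ]
wrist [372.6485 292.0576] [364 278  20  37 330] [ 0.5118 -0.2697  0.005 ]
side [342.292  214.3109] [ 319  197   48   35 1322] [ 0.4938 -0.1753  0.005 ]
[ 0.4944 -0.1773  0.2081] 28.279979825019836 [ 0.1198 -0.0168  0.0835]
```

View pics/wrist4.png

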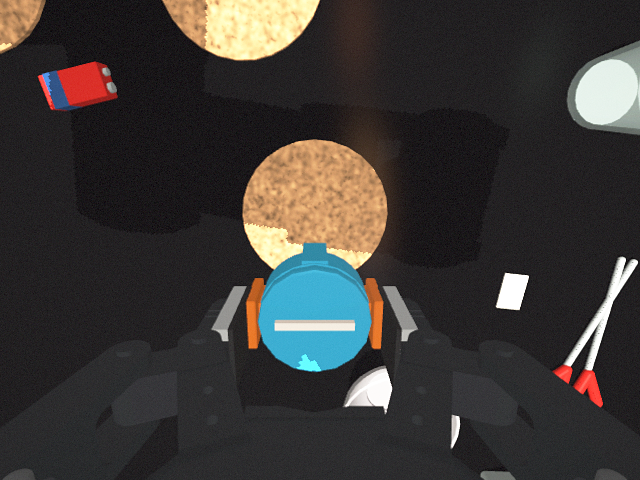

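The mat (242–387, mid 315 across) lies straight under the cap in the wrist view; the rest is clear. Lower.

Request:
creep_tool(steps={"dx":[0, 0, 0, 0, 0, 0, 0, 0, 0, 0], "dy":[0, 0, 0, 0, 0, 0, 0, 0, 0, 0], "dz":[0.012, 0.02, 0.025, 0.025, 0.025, 0.02, 0.012, 0.008, 0.005, 0], "twist":[0, 0, 0, 0, 0, 0, 0, 0, 0, 0], "aperture":[0.05, 0.05, 0.05, 0.05, 0.05, 0.05, 0.05, 0.05, 0.05, 0.05]})

```text
time_s: 20.2
position: [0.4947, -0.1778, 0.0562]
tool_rot: [[0.443, 0.897, 0.0], [0.897, -0.443, -0.0], [0.0, 0.0, -1.0]]
ft_force: [0.0, 0.4, -1.0]
grip_width: 0.0506
gripper_force: 28.3
```

Request:
creep_tool(steps={"dx":[0, 0, 0, 0, 0, 0], "dy":[0, 0, 0, 0, 0, 0], "dz":[0.003, 0.003, 0.002, 0.001, 0, 0], "twist":[0, 0, 0, 0, 0, 0], "aperture":[0.05, 0.05, 0.05, 0.05, 0.05, 0.05]})

```text
time_s: 20.8
position: [0.4946, -0.1779, 0.0473]
tool_rot: [[0.443, 0.896, 0.0], [0.896, -0.443, -0.0], [-0.0, 0.0, -1.0]]
ft_force: [-0.0, -1.1, -1.1]
grip_width: 0.0504
gripper_force: 28.3
```

```bash
python3 f.py
```

```text
tool F [-0.963  0.451  1.052] M [ 0.033 -0.011  0.021] yaw 63.701102410585335
```

Request:
creep_tool(steps={"dx":[0, 0, 0, 0, 0, 0, 0], "dy":[0, 0, 0, 0, 0, 0, 0], "dz":[0.001, 0.001, 0.001, 0.001, 0.0005, 0, 0], "twist":[0, 0, 0, 0, 0, 0, 0], "aperture":[0.05, 0.05, 0.05, 0.05, 0.05, 0.05, 0.05]})

```text
time_s: 21.5
position: [0.4946, -0.1779, 0.0427]
tool_rot: [[0.443, 0.897, -0.0], [0.897, -0.443, 0.0], [0.0, -0.0, -1.0]]
ft_force: [-0.9, -0.7, -0.8]
grip_width: 0.0507
gripper_force: 28.3
```

```bash
python3 f.py
```

```text
tool F [-0.972 -0.479  0.825] M [ 0.002 -0.008 -0.008] yaw 63.70472150107746
```

Request:
creep_tool(steps={"dx":[0, 0, 0, 0, 0], "dy":[0, 0, 0, 0, 0], "dz":[0.0005, 0.0005, 0.0005, 0, 0], "twist":[0, 0, 0, 0, 0], "aperture":[0.05, 0.05, 0.05, 0.05, 0.05]})

```text
time_s: 22.0
position: [0.4946, -0.1779, 0.0413]
tool_rot: [[0.443, 0.897, 0.0], [0.897, -0.443, -0.0], [-0.0, 0.0, -1.0]]
ft_force: [0.0, 0.7, 1.8]
grip_width: 0.0507
gripper_force: 29.0
```

```bash
python3 f.py
```

```text
tool F [ 0.654 -0.277 -1.779] M [ 0.101 -0.011  0.002] yaw 63.7030241008407
```

Contact with the mat (1.8 N up) at the expected height. Open.

Request:
creep_tool(steps={"dx":[0, 0, 0, 0, 0, 0, 0, 0, 0], "dy":[0, 0, 0, 0, 0, 0, 0, 0, 0], "dz":[0.0003, 0.0005, 0.0005, 0, 0, 0, 0, 0, 0], "twist":[0, 0, 0, 0, 0, 0, 0, 0, 0], "aperture":[0.054, 0.058, 0.062, 0.068, 0.076, 0.085, 0.085, 0.085, 0.085]})

```text
time_s: 22.9
position: [0.4946, -0.1779, 0.04]
tool_rot: [[0.443, 0.896, 0.0], [0.896, -0.443, 0.0], [0.0, 0.0, -1.0]]
ft_force: [0.2, -0.2, -0.7]
grip_width: 0.0853
gripper_force: 0.0
```

```bash
python3 f.py
```

```text
tool F [-0.102  0.286  0.687] M [ 0.05   0.015 -0.023] yaw 63.70027604038444
```

Request:
creep_tool(steps={"dx":[0, 0, 0, 0, 0, 0, 0, 0, 0, 0], "dy":[0, 0, 0, 0, 0, 0, 0, 0, 0, 0], "dz":[-0.005, -0.01, -0.02, -0.03, -0.03, -0.03, -0.02, -0.01, 0, 0], "twist":[0, 0, 0, 0, 0, 0, 0, 0, 0, 0], "aperture":[0.085, 0.085, 0.085, 0.085, 0.085, 0.085, 0.085, 0.085, 0.085, 0.085]})

```text
time_s: 23.9
position: [0.4942, -0.1776, 0.1942]
tool_rot: [[0.443, 0.896, -0.001], [0.896, -0.443, 0.001], [0.0, -0.001, -1.0]]
ft_force: [0.2, -0.0, 0.1]
grip_width: 0.0856
gripper_force: 0.0
```

```bash
python3 - <<'E'
from rig import *
from h import *
np.set_printoptions(precision=4,suppress=True)
W=get_image("wrist");S=get_image("side")
cw=max(blobs(W,(85,60,60),(108,255,255),(230,120,400,400),100)[0],key=lambda t:t[1][4]);cs=max(blobs(S,(85,60,60),(108,255,255),(310,180,375,245),30)[0],key=lambda t:t[1][4])
print(cw,cs,tri(W,cw[0],S,cs[0]))
cv2.imwrite("pics/fin.png",np.hstack([cv2.resize(W["pixels"],(400,300)),cv2.resize(S["pixels"][155:275,262:422],(400,300),interpolation=2)])[:,:,::-1])
E
```

```text
(array([314.9921, 222.2006]), array([ 288,  191,   55,   61, 2418], dtype=int32)) (array([341.4706, 208.9167]), array([334, 201,  16,  18, 204], dtype=int32)) (array([ 0.496 , -0.1777,  0.0235]), np.float64(0.0003125177896929234))
```

View pics/fin.png

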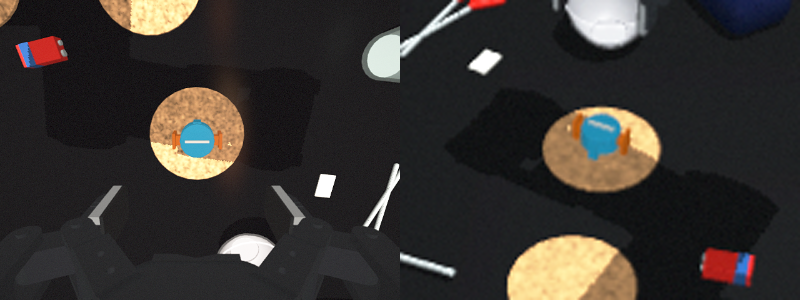

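The cap stands upright in the middle of the mat (left half (197,140), right half (600,135)), tabs sprung out, with the gripper clear and the bystanders in place.

```bash
python3 -c "from rig import *;print(close_job())"
```

```text
the job is handed in; nothing more can be done
None
```

The cap came off the jar at its stop, about 80° round, and now stands upright and released in the middle of the rightmost cork mat. The turn briefly reached 0.46 N m at the stop, above where it is felt but under the 0.5 limit. The job is handed in, with no verdict shown.

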